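# Roll the forming block groove side up

## Robot

A 6-joint arm with a two-finger parallel gripper is mounted at the origin on the work surface. World frame = base frame: x ahead of the robot, y to its left, z up, the work surface at z = 0. Lengths are in mm, angles in rad, forces in N, time in s.
With the tool pointing down it reaches from about 375 to 925 mm from the base axis. Payload 5.7 kg.
Tool frame: the origin (TCP) lies at the very end of the fingers, on their centre line; the grasp point (between the pads) lies 19 mm behind it; z points along the fingers, y is the line along which they close (so a half turn about z gives the same grasp; the last joint's range is limited). The gripper opens to 88 mm and grips with 3 to 60 N. Pads are 20 mm wide; open, the fingers measure 115 mm over their backs; the gripper's body (75 mm by 178 mm) begins 61 mm behind the grasp point.
Start: joints at [1.131, 0.359, 1.51, -0, 1.272, -0.115], TCP at [191.463, 568.598, 222.623] pointing down, gripper open.
Joint ranges: [-2.97, 2.97], [-1.01, 2.36], [0.21, 2.38], [-0.96, 4.11], [0.2, 2.71], [-2.98, 2.98]. Speed limits (rad/s): [2.39, 2.39, 3.14, 3.14, 3.14, 3.14].

## Interface

Orientations are given as a rotation vector (axis times angle).
In Python, from rig import state, optics, r gives the robot as it stands.
- The arm moves only by the shell command python3 -m handwheel 'ROWS'. ROWS is JSON, a list of rows, each an object of numbers: "jaw": the closure in counts, from 0 (fully open) to 255 (shut); "tx", "ty", "tz": the shift along the tool's x, y, z in cm; "twist": the turn about the tool's z in degrees. A call has 1 to 12 rows; each row is the pose to reach, as a shift and turn from the pose commanded when the call began, along the tool's axes at that moment; what a row does not reach only later rows make up. A row lasts 1/8 s, in which the tool goes at most 62.5 mm and 10.7 degrees, less where a joint would pass 70% of its speed; a pose out of reach is approached as far as the arm can. A call with a gripper value outside its range is refused whole. The fingers move at their own pace and stop on an object; the grip force is fixed at half the most. Time passes only in rows, so rows that repeat a pose let the fingers close. It gives the time, the measured TCP pose, the force, the opening and the grip force at its end, in the units of the state.
- state(): the state, without advancing time (a new reading comes with each control period).
- optics.snapshot(name): name is "scene" or "top" or "wrist"; returns (picture, depth): 384x512x3 uint8, blue, green, red; 384x512 float32, mm along the optical axis (not along the pixel's ray), 0 where there is no reading.
- optics.calibration(name): a dict with "vfov" (degrees; the focal length in pixels is half the picture's height over the tangent of half this angle, whatever the lens; pixels are square), "cx", "cy" (the principal point, pixels), "pose" (4x4, takes a point from camera to world coordinates). Camera axes: x right, y down, z forward; pixel columns grow to the right and rows downward; lengths in mm; the calibration is good to about 2 mm. A picture is of the moment at which its call begins: read the wrist's pose just before it. calibration takes no time and is no camera call; for the wrist camera it gives the pose at the moment of the call.
- r.close_job(): hands the job in; it is judged then, once.
The state is a dict: "time": time; "joint_pos": joint angles; "qvel": joint speeds; "joint_efforts": joint torques, N m; "ee_pos": TCP position; "eef_rot": TCP orientation; "force": force on the tool from outside, world axes, zero at the start; "torque": the same for the moment, N m; "finger_gap": finger opening in mm; "gripper_force": force on a finger pad.
Only numpy, scipy, OpenCV 4.12 (cv2) and the standard library are available. Lean on these libraries where they do the work, as an engineer would, in place of code of your own. Each camera call takes 0.05 s, during which the arm holds its last target. There are 200 camera calls.

## Task

On the jeweller's bench mat lies a thick, stubby hexagonal forming block with one long groove cut along one of its six faces. Roll it over the mat one flat at a time, letting it come to rest on each flat and keeping it down at the mat rather than lifting it into the air, until the grooved face is flat on top, ready for bending wire, and let go of it there on the mat. Leave the slim hexagonal bar and the cube with the round hollow where they are.

Things in the scene. Friction and masses are not known exactly. Their poses are not given: they have to be found in the camera images.
- block: Aluminium hexagonal prism: 46 mm across flats, flats 26.6 mm wide, 50 mm long, 0.24 kg. Origin: centre, 23 mm over the mat when lying. x: along it, flat ends at +-25 mm. z: out of the grooved face (groove 14 wide, 6 deep, full length). Face -z: two 6 mm cuts across it. At the start z is 120 degrees off vertical (two flats to roll), so the cut face shows on the upper side. A roll shifts it 26.6 mm.
- mat: Dark rubber bench mat, 340 mm (its x) by 640 mm (its y), 3 mm thick, fixed to the bench, high friction (a pushed block may jam or slide instead of rolling; turned over an edge past 30 degrees it falls onto the next flat). Origin at the centre of its underside, z up: its top is at z = 3 mm.
- slim_bar: Bystander on the mat: plain steel hexagonal bar without any groove, 24 mm across flats, 90 mm long along its x axis, lying on a flat, 0.33 kg. Origin at its centre, 12 mm above the mat.
- dapping_cube: Bystander on the mat: steel cube of 40 mm with one round hollow (26 mm wide, 8 mm deep) in its top, 0.45 kg. Origin at the centre of its underside.
Not all that is in view belongs to the job. What is shaped like the block but green or purple is not meant.

How it is judged:
By the outcome, as a careful person would: the job done as asked, in the order asked, and still so for the second after the job is handed in, with the robot touching nothing.
It also fails if it takes over 42 s, if anything falls off the work surface, if the arm or the gripper's body presses on something with over 40 N, if the wrist force passes 120 N, or if a joint passes its speed limit or range.

## Working session

There is one attempt and no reset: what is moved stays moved. The work goes in short steps, Python scripts to look and compute and a shell command to move; the robot and the scene stay as the last step left them, time stands still between calls to the robot, and variables do not carry over. Pictures are saved under pics/ and viewed, at most 10 in all, crops included, and the job is handed in when it is done.

```bash
ls; mkdir -p pics
python3 - <<'E'
from rig import state, optics, r
import cv2,numpy as np
s=state();print(s)
for n in ("scene","top"):
    p,d=optics.snapshot(n);cv2.imwrite(f"pics/{n}1.png",p);np.savez(f"{n}1.npz",p=p,d=d,**{k:np.array(v) for k,v in optics.calibration(n).items()})
    print(n,optics.calibration(n))
E
```

```text
pics
{'time': 0.0, 'joint_pos': array([ 1.13088421e+00,  3.59495216e-01,  1.51145986e+00, -6.40158621e-06,
        1.27247497e+00, -1.15096808e-01]), 'qvel': array([ 0.00160992,  0.00172258,  0.00042512,  0.00075348,  0.00218788,
       -0.00064142]), 'joint_efforts': array([ 1.60865387e-03, -5.15349090e+01, -2.70731378e+01,  6.80903345e-02,
        3.46400659e-02, -1.21484350e-04]), 'ee_pos': array([191.18703071, 567.98391951, 221.80498055]), 'eef_rot': array([-5.07895150e-01, -3.09976026e+00,  2.77793319e-03]), 'force': array([ 0.41108907, -0.41335444, -0.30365964]), 'torque': array([0.0059534 , 0.03186901, 0.0057701 ]), 'gripper_force': 0.0, 'finger_gap': 88.20244457367235}
scene {'vfov': 42.085797060022465, 'cx': 258.4320546317028, 'cy': 190.49863977909976, 'pose': array([[ 6.58935925e-01,  5.91496559e-01, -4.64688355e-01,
         1.10929464e+03],
       [ 7.52160301e-01, -5.11859335e-01,  4.15036026e-01,
        -4.22095943e+02],
       [ 7.63730891e-03, -6.23002281e-01, -7.82182734e-01,
         8.30131919e+02],
       [ 0.00000000e+00,  0.00000000e+00,  0.00000000e+00,
         1.00000000e+00]])}
top {'vfov': 53.241801501585066, 'cx': 255.18154708919465, 'cy': 193.8776398992652, 'pose': array([[ 4.63422134e-04, -9.93632189e-01,  1.12671463e-01,
         5.56912312e+02],
       [-9.99968792e-01, -1.34906612e-03, -7.78429446e-03,
         5.19139752e+00],
       [ 7.88672680e-03, -1.12664339e-01, -9.93601805e-01,
         7.27325244e+02],
       [ 0.00000000e+00,  0.00000000e+00,  0.00000000e+00,
         1.00000000e+00]])}
```

View pics/scene1.png

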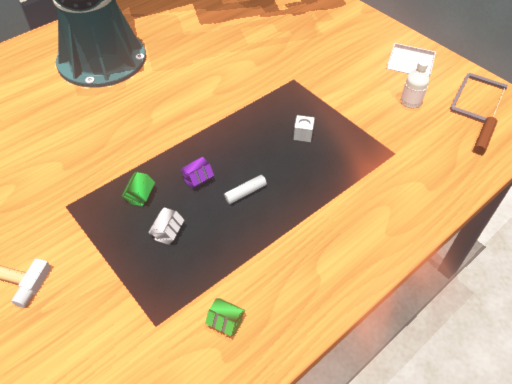

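View pics/top1.png

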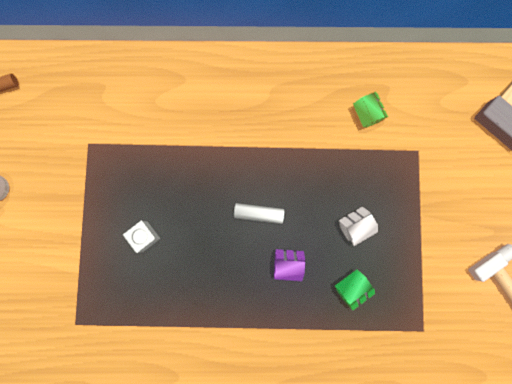

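Candidates (scene pixels): silver block (167,226), green ones (139,188) and (225,317), purple (198,172), slim bar (246,189). The silver, stubby one with cuts is the block. I'll check it in a crop and fit its pose.

```bash
cat > h.py <<'E'
import numpy as np,cv2
def load(n):
    z=np.load(n+".npz");return z
def cloud(z):
    p,d=z['p'],z['d'];H,W=d.shape;f=H/2/np.tan(np.radians(float(z['vfov']))/2)
    v,u=np.mgrid[:H,:W];X=np.stack([(u-z['cx'])/f*d,(v-z['cy'])/f*d,d,np.ones_like(d)],-1)@z['pose'].T
    return X[...,:3]
E
python3 - <<'E'
from h import *
a=load("scene1");b=load("top1")
c1=cv2.resize(a['p'][195:255,135:205],None,fx=5.5,fy=5.5,interpolation=cv2.INTER_CUBIC)
c2=cv2.resize(b['p'][195:255,325:395],None,fx=5.5,fy=5.5,interpolation=cv2.INTER_CUBIC)
cv2.imwrite("pics/crop1.png",np.hstack([c1,c2]))
for z,(u0,u1,v0,v1) in ((a,(140,200,200,250)),(b,(325,395,200,255))):
    X=cloud(z)[v0:v1,u0:u1].reshape(-1,3)
    print("mat z",np.median(X[:,2]))
    T=X[X[:,2]>12]
    print(len(T),T.mean(0),T.min(0),T.max(0))
    R=X[X[:,2]>46]; print('top',len(R),R.mean(0),cv2.minAreaRect(R[:,:2].astype(np.float32)))
    print('all',cv2.minAreaRect(T[:,:2].astype(np.float32)))
X=cloud(b)
for n,(u,v) in dict(purple=(290,265),green=(355,290),bar=(259,214),cube=(140,237),green2=(370,110)).items(): print(n,X[v,u].round())
E
```

```text
mat z 3.735209954482343
792 [ 595.92335194 -196.10807037   54.61862035] [ 487.84494087 -422.09594293   12.21296222] [1109.29463656 -155.46160811  830.13191854]
top 349 [ 604.02859444 -199.9384746    82.57388332] ((826.7906494140625, -311.213134765625), (51.568748474121094, 604.7765502929688), 63.69622039794922)
all ((809.0177001953125, -277.45098876953125), (71.11502838134766, 664.2606811523438), 69.07998657226562)
mat z 3.4315098594137226
912 [ 578.42329213 -182.51930742   53.28217989] [ 544.92755274 -222.57173945   12.47822296] [612.34245336   5.19139752 727.32524417]
top 475 [ 577.71886216 -182.23508125   70.26464145] ((560.4138793945312, -107.67609405517578), (42.9744873046875, 221.71719360351562), 12.746330261230469)
all ((557.1084594726562, -110.23702239990234), (61.30409622192383, 222.5687255859375), 15.497002601623535)
purple [509. -61.  52.]
green [ 466. -174.   49.]
bar [599.  -7.  27.]
cube [557. 206.  36.]
green2 [ 790. -212.   45.]
```

View pics/crop1.png

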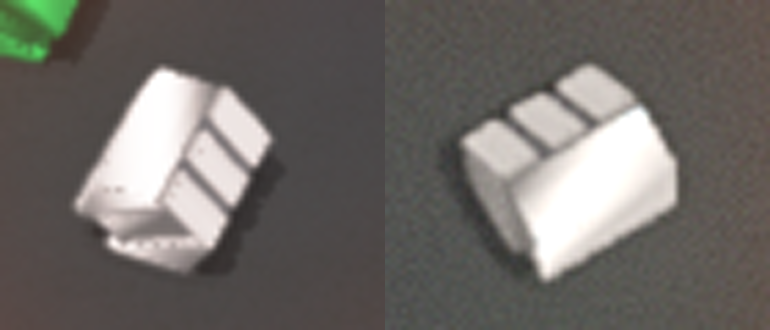

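The crop shows the silver block with two cuts on its upper face, which points up-left in the top view (+x, +y). The groove is therefore underneath at −x, −y, and the block rolls towards the cut-face side. Now its pose.

```bash
cat >> h.py <<'E'
from scipy.spatial.transform import Rotation as R_
def fit(n,u0,u1,v0,v1,zt=47,zm=60):
    z=load(n);X=cloud(z)[v0:v1,u0:u1].reshape(-1,3);d=z['d'][v0:v1,u0:u1].ravel()
    X=X[(d>0)&(X[:,2]<zm)];T=X[X[:,2]>zt]
    return T,X,cv2.minAreaRect(T[:,:2].astype(np.float32))
def rel(p,ax=None):
    """world vector offset target p from TCP -> tool axes"""
    from rig import state
    s=state();R=R_.from_rotvec(s['eef_rot']).as_matrix()
    return R.T@(np.array(p)-s['ee_pos']),R
E
python3 - <<'E'
from h import *
for n,b in (("scene1",(140,200,200,250)),("top1",(325,395,200,255))):
    T,X,r=fit(n,*b);print(n,len(T),T.mean(0),r); print(X[:,2].max(), np.median(T[:,2]))
    A=X[X[:,2]>10];print(A.mean(0),cv2.minAreaRect(A[:,:2].astype(np.float32)))
_,R=rel([0,0,0]);print(R.round(3))
E
```

```text
scene1 301 [ 580.8499078  -189.93617531   49.26090749] ((581.587890625, -188.8872833251953), (31.67428207397461, 51.12138366699219), 29.507373809814453)
54.093940556156326 49.09588309052083
[ 585.88567565 -191.95824624   39.20871068] ((552.8528442382812, -197.63540649414062), (119.43603515625, 60.46626663208008), 16.259092330932617)
top1 430 [ 578.66052791 -188.60080044   49.00389196] ((578.8806762695312, -188.43276977539062), (29.412158966064453, 50.65850067138672), 29.467388153076172)
52.81940351258436 48.90843792313689
[ 578.72912025 -185.54531443   41.84053402] ((578.735595703125, -188.5403594970703), (53.182132720947266, 50.87335205078125), 29.64896583557129)
[[-0.948  0.319 -0.001]
 [ 0.319  0.948 -0.001]
 [ 0.    -0.002 -1.   ]]
```

```bash
python3 -m handwheel '[{"tx":-29,"ty":-31,"twist":-24,"jaw":203},{"tx":-29,"ty":-31,"twist":-24,"jaw":203},{"tx":-29,"ty":-31,"twist":-24,"jaw":203},{"tx":-29,"ty":-31,"twist":-24,"jaw":203},{"tx":-29,"ty":-31,"twist":-24,"jaw":203},{"tx":-29,"ty":-31,"twist":-24,"jaw":203},{"tx":-57.6,"ty":-63,"twist":-48,"jaw":203},{"tx":-57.6,"ty":-63,"twist":-48,"jaw":203},{"tx":-57.6,"ty":-63,"twist":-48,"jaw":203},{"tx":-57.6,"ty":-63,"twist":-48,"jaw":203},{"tx":-57.6,"ty":-63,"twist":-48,"jaw":203},{"tx":-57.6,"ty":-63,"twist":-48,"jaw":203}]'
python3 - <<'E'
from h import *
n=np.array([.870,.492,0]);v,R=rel(np.array([579,-188.5,7])-n*48.6);print(v,R.round(3))
E
```

```text
[-576.56663799 -629.0374867   215.80343835] [[-0.948  0.319 -0.001]
 [ 0.319  0.948 -0.001]
 [ 0.    -0.002 -1.   ]]validation failed for argument at $[0]...
```

```bash
python3 -m handwheel '[{"jaw":203,"tx":-29,"ty":-31,"tz":0,"twist":-24},{"jaw":203,"tx":-29,"ty":-31,"tz":0,"twist":-24},{"jaw":203,"tx":-29,"ty":-31,"tz":0,"twist":-24},{"jaw":203,"tx":-29,"ty":-31,"tz":0,"twist":-24},{"jaw":203,"tx":-29,"ty":-31,"tz":0,"twist":-24},{"jaw":203,"tx":-29,"ty":-31,"tz":0,"twist":-24},{"jaw":203,"tx":-57.6,"ty":-63,"tz":0,"twist":-48},{"jaw":203,"tx":-57.6,"ty":-63,"tz":0,"twist":-48},{"jaw":203,"tx":-57.6,"ty":-63,"tz":0,"twist":-48},{"jaw":203,"tx":-57.6,"ty":-63,"tz":0,"twist":-48},{"jaw":203,"tx":-57.6,"ty":-63,"tz":0,"twist":-48},{"jaw":203,"tx":-57.6,"ty":-63,"tz":0,"twist":-48}]'
python3 - <<'E'
from h import *
n=np.array([.870,.492,0]);v,R=rel(np.array([579,-188.5,7])-n*48.6);print(v,R.round(3))
E
```

```text
time: 1.6
ee_pos: [485.5, -94.6, 222.5]
eef_rot: [0.796, -3.039, -0.0]
force: [0.5, 0.2, -0.2]
finger_gap: 17.9
gripper_force: 0.0
[  13.12452905 -127.85343562  215.47976973] [[-0.872 -0.49  -0.   ]
 [-0.49   0.872  0.   ]
 [ 0.     0.    -1.   ]]
```

```bash
python3 -m handwheel '[{"jaw":203,"tx":1.3,"ty":-12.8,"tz":0,"twist":0},{"jaw":203,"tx":1.3,"ty":-12.8,"tz":0,"twist":0},{"jaw":203,"tx":1.3,"ty":-12.8,"tz":0,"twist":0},{"jaw":203,"tx":1.3,"ty":-12.8,"tz":0,"twist":0},{"jaw":203,"tx":1.3,"ty":-12.8,"tz":10,"twist":0},{"jaw":203,"tx":1.3,"ty":-12.8,"tz":15,"twist":0},{"jaw":203,"tx":1.3,"ty":-12.8,"tz":18,"twist":0},{"jaw":203,"tx":1.3,"ty":-12.8,"tz":18,"twist":0}]'
python3 - <<'E'
from h import *
n=np.array([.870,.492,0]);v,R=rel(np.array([579,-188.5,7])-n*48.6);print(v,R.round(3))
E
```

```text
time: 2.6
ee_pos: [532.4, -206.7, 39.4]
eef_rot: [0.797, -3.031, -0.011]
force: [-0.0, -0.2, -0.3]
finger_gap: 18.1
gripper_force: 0.0
[-1.10314218 -7.35774888 32.35095054] [[-0.871 -0.492 -0.009]
 [-0.492  0.871  0.005]
 [ 0.005  0.009 -1.   ]]
```

```bash
python3 -m handwheel '[{"jaw":203,"tx":0,"ty":0,"tz":2,"twist":0},{"jaw":203,"tx":0,"ty":0,"tz":3.2,"twist":0},{"jaw":203,"tx":0,"ty":0,"tz":3.2,"twist":0},{"jaw":203,"tx":0,"ty":0,"tz":3.2,"twist":0}]'
python3 - <<'E'
from h import *
n=np.array([.870,.492,0]);v,R=rel(np.array([579,-188.5,7])-n*48.6);print(v,R.round(3))
E
```

```text
time: 3.1
ee_pos: [537.5, -210.7, 12.0]
eef_rot: [-0.797, 3.037, -0.002]
force: [-0.0, -0.4, 0.8]
finger_gap: 17.8
gripper_force: 0.0
[ 1.49711178 -1.1161245   5.02653769] [[-0.871 -0.491  0.002]
 [-0.491  0.871 -0.001]
 [-0.001 -0.002 -1.   ]]
```

```bash
python3 -m handwheel '[{"jaw":203,"tx":-0.7,"ty":0,"tz":0.3,"twist":0},{"jaw":203,"tx":-1.0,"ty":0,"tz":0.3,"twist":0},{"jaw":203,"tx":-1.2,"ty":0,"tz":0.3,"twist":0},{"jaw":203,"tx":-1.4,"ty":0,"tz":0.0,"twist":0},{"jaw":203,"tx":-1.65,"ty":0,"tz":-0.4,"twist":0},{"jaw":203,"tx":-1.95,"ty":0,"tz":-0.7,"twist":0},{"jaw":203,"tx":-2.25,"ty":0,"tz":-1.0,"twist":0},{"jaw":203,"tx":-2.6,"ty":0,"tz":-1.3,"twist":0},{"jaw":203,"tx":-2.9,"ty":0,"tz":-1.5,"twist":0},{"jaw":203,"tx":-2.9,"ty":0,"tz":-1.5,"twist":0}]'
python3 - <<'E'
from rig import state,optics
from h import *
out=[]
for n in ("scene","top"):
    p,d=optics.snapshot(n);np.savez(f"{n}2.npz",p=p,d=d,**{k:np.array(v) for k,v in optics.calibration(n).items()})
    c=p[170:250,140:250] if n=="scene" else p[175:255,310:420]
    out.append(cv2.resize(c,None,fx=3.6,fy=3.6,interpolation=cv2.INTER_CUBIC))
cv2.imwrite("pics/two.png",np.hstack(out))
E
```

```text
time: 4.35
ee_pos: [562.5, -196.2, 25.9]
eef_rot: [-0.797, 3.038, -0.001]
force: [0.1, -0.3, 0.3]
finger_gap: 18.0
gripper_force: 0.0
```

View pics/two.png

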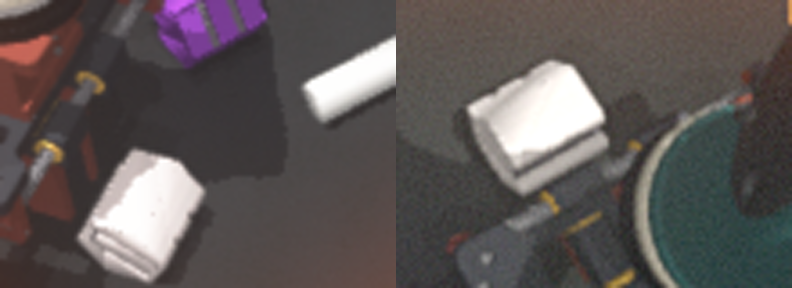

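The first roll worked: the cuts are gone from the upper side and the groove now shows on the rear upper face (right half, around (560,160)). Measuring for the second roll.

Run:
```python
from rig import state
from h import *
n=np.array([.870,.492,0])
for nm,b in (("scene2",(160,200,210,250)),("top2",(325,372,190,226))):
    T,X,r=fit(nm,*b,zt=46.5,zm=54);print(nm,len(T),T.mean(0),np.median(T[:,2]),r)
s=state();print(s['ee_pos'],s['ee_pos']@n)
```

```text
scene2 361 [ 603.75099616 -176.61337663   49.4914838 ] 49.51410206094488 ((593.7783203125, -181.81845092773438), (55.99943542480469, 51.62942123413086), 30.35462760925293)
top2 471 [ 610.20294507 -170.49035825   50.4980618 ] 50.508372783937716 ((610.3419189453125, -170.9156036376953), (30.9704532623291, 50.95958709716797), 29.093427658081055)
[ 561.98001183 -196.21877558   25.63216979] 392.3829727079196
```

Run:
```python
from h import *
n=np.array([.870,.492,0]);a=np.array([-.492,.870,0])
for nm,b in (("scene2",(155,205,205,252)),("top2",(325,372,185,232))):
    T,X,r=fit(nm,*b,zt=12,zm=58)
    s=T@n;t=T@a
    m=abs(t-np.median(t))<18
    for lo in range(400,480,4):
        k=m&(s>=lo)&(s<lo+4)
        if k.sum()>3: print(nm,lo+2,k.sum(),np.percentile(T[k,2],[20,50,80]).round(1))
```

```text
scene2 402 37 [30.8 40.1 51.2]
scene2 406 17 [42.  46.1 53.4]
scene2 414 13 [27.1 29.6 30.4]
scene2 418 20 [22.  28.2 30.9]
scene2 422 11 [21.7 29.7 45.5]
scene2 426 39 [35.3 47.7 49.1]
scene2 430 46 [33.3 48.9 50.1]
scene2 434 53 [32.5 48.6 50.2]
scene2 438 49 [37.1 48.9 50. ]
scene2 442 49 [34.3 48.8 50.4]
scene2 446 49 [32.1 49.2 50.6]
scene2 450 51 [31.7 48.9 50.4]
scene2 454 69 [41.2 45.1 48. ]
scene2 458 67 [34.4 39.1 42. ]
scene2 462 57 [29.8 32.5 35.8]
scene2 466 17 [29.2 30.  31.2]
top2 418 19 [33.5 34.1 35.8]
top2 422 43 [35.9 37.  38. ]
top2 426 44 [34.  35.2 36.4]
top2 430 33 [36.3 37.8 48. ]
top2 434 43 [50.4 51.4 52.9]
top2 438 47 [51.8 52.6 53.9]
top2 442 46 [50.9 51.9 52.6]
top2 446 46 [49.9 51.1 52. ]
top2 450 45 [49.4 50.1 51.4]
top2 454 44 [49.  49.4 50.4]
top2 458 47 [47.4 49.  49.9]
top2 462 48 [42.6 46.6 48.2]
top2 466 47 [31.6 34.5 38. ]
top2 470 18 [23.7 25.6 28. ]
```

Run:
```python
from rig import state,optics
from h import *
n=np.array([.870,.492,0]);a=np.array([-.492,.870,0])
nm="top3"
p,d=optics.snapshot("top");np.savez("top3.npz",p=p,d=d,**{k:np.array(v) for k,v in optics.calibration("top").items()})
T,X,r=fit(nm,325,372,185,232,zt=12,zm=58)
s=T@n;t=T@a
m=abs(t-np.median(t))<18
for lo in range(400,480,4):
        k=m&(s>=lo)&(s<lo+4)
        if k.sum()>3: print(nm,lo+2,k.sum(),np.percentile(T[k,2],[20,50,80]).round(1))
```

```text
top3 418 18 [34.  35.3 36.1]
top3 422 42 [36.6 37.6 38.8]
top3 426 44 [34.2 35.6 36.9]
top3 430 34 [36.7 37.5 38.9]
top3 434 42 [49.4 51.2 52.5]
top3 438 47 [52.1 53.  54.3]
top3 442 46 [51.6 52.3 53.1]
top3 446 46 [50.  51.4 52.4]
top3 450 45 [49.6 50.5 51.5]
top3 454 47 [48.1 49.4 50.2]
top3 458 45 [47.9 48.7 49.4]
top3 462 48 [44.2 46.6 48.4]
top3 466 48 [31.3 36.9 39.6]
top3 470 22 [23.6 25.7 27. ]
```

Run:
```python
from rig import state,optics
from h import *
n=np.array([.870,.492,0]);a=np.array([-.492,.870,0])
s=state();print(s['time'],s['ee_pos'],s['force'],optics.calibration("top")['pose'][:3,3])
out=[]
for c_ in ("scene","top"):
    nm=c_+"4"
    p,d=optics.snapshot(c_);np.savez(nm+".npz",p=p,d=d,**{k:np.array(v) for k,v in optics.calibration(c_).items()})
    c=p[205:255,145:210] if c_=="scene" else p[180:230,325:390]
    out.append(cv2.resize(c,None,fx=6,fy=6,interpolation=cv2.INTER_CUBIC))
cv2.imwrite("pics/four.png",np.hstack(out))
T,X,r=fit("scene4",155,205,205,252,zt=46.5,zm=58);print(np.median(T@n))
```

```text
4.5 [ 561.83788291 -196.2381372    25.56349102] [0.46329846 0.64540758 0.41323563] [556.91231214   5.19139752 727.32524417]
439.99859144837745
```

View pics/four.png

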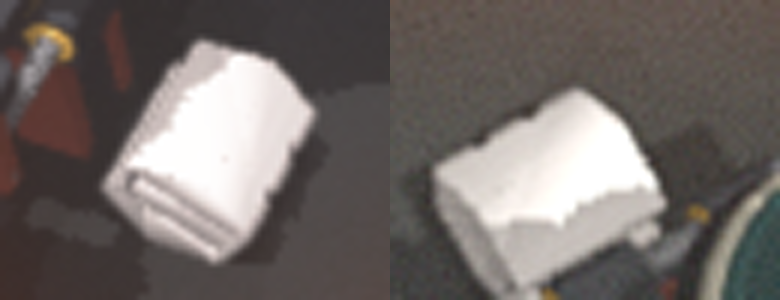

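Run:
```python
from h import *
for c,ks in (("top","134" if 0 else "1234"),("scene","124")):
    g0=None
    for k in ks:
        z=load(c+k);g=cv2.cvtColor(z['p'],cv2.COLOR_BGR2GRAY).astype(np.float32)
        q=g[120:330,60:310] if c=="top" else g[80:210,180:420]
        dd=z['d'][120:330,60:310] if c=="top" else z['d'][80:210,180:420]
        if g0 is None:g0,d0=q,dd
        m=(dd>0)&(d0>0)
        X=cloud(z);Y=X[X.shape[0]//2-0:,:] 
        print(c,k,cv2.phaseCorrelate(g0,q),np.median((dd-d0)[m]))
X=cloud(load("top4"))
for u in range(85,420,60): print(u,X[310,u].round(1),X[160,u].round(1))
```

```text
top 1 ((-4.979071377420041e-09, -1.4210854715202004e-14), 1.0000000142649978) 0.0
top 2 ((-0.0007240022263772516, 0.007677908016020751), 0.9458968251546224) -0.0051574707
top 3 ((0.002329315199247617, -0.007012498859111815), 0.9281455975991708) -0.0045166016
top 4 ((-0.003391796436986283, 0.014551184454802524), 0.9386212221781413) -0.01184082
scene 1 ((0.0, 0.5), 1.0) 0.0
scene 2 ((0.043417923628439326, 0.5017438204374542), 0.845620368792687) -0.018005371
scene 4 ((0.033391675835986234, 0.5027299878709641), 0.849539684601772) -0.052368164
85 [424.5 311.    4. ] [703.9 325.5   3. ]
145 [424.3 201.6   3.2] [704.2 210.9   2.9]
205 [424.2  91.6   3.6] [704.3  95.8   3.7]
265 [424.  -18.7   2.8] [704.2 -19.3   4.9]
325 [556.9   5.2 727.3] [ 704.7 -134.7    4. ]
385 [ 423.8 -240.     3.1] [ 705.  -250.5    3.5]
```

Run:
```python
from h import *
n=np.array([.870,.492,0]);a=np.array([-.492,.870,0])
for nm,b in (("scene1",(140,200,200,250)),("top1",(325,395,200,255)),("scene4",(160,205,205,252)),("top4",(325,372,185,226))):
    T,X,r=fit(nm,*b,zt=46.5,zm=58)
    s=T@n;t=T@a
    A=np.c_[s-s.mean(),t-t.mean(),np.ones(len(s))]
    w=np.ones(len(s),bool)
    for i in range(6):
        q=np.linalg.lstsq(A[w],T[w,2],rcond=None)[0];w=abs(A@q-T[:,2])<1.5
    print(nm,w.sum(),q,'s',np.percentile(s[w],[2,98]),'t',np.percentile(t[w],[2,98]))
    e=cv2.minAreaRect(np.c_[s,t][w].astype(np.float32));print(e)
```

```text
scene1 222 [-1.63552877e-03  1.00851034e-02  4.90201631e+01] s [398.47305528 425.81984483] t [-475.46847151 -426.04849163]
((413.15234375, -450.3598937988281), (31.52791404724121, 50.7728157043457), 1.6687861680984497)
top1 379 [ 2.03441984e-03 -5.32032738e-05  4.89450805e+01] s [397.42290935 424.58488981] t [-472.7707778  -424.50267176]
((410.8111572265625, -448.7109069824219), (29.145713806152344, 50.74135208129883), 0.6252592206001282)
scene4 251 [-1.08870894e-03  3.18710201e-03  4.89840149e+01] s [403.45230034 455.66276154] t [-474.57917801 -426.26214949]
((427.5250244140625, -450.0101013183594), (50.50413513183594, 59.77330017089844), 89.799560546875)
top4 355 [6.36092264e-02 5.95610210e-03 4.98867054e+01] s [421.20646462 448.68589517] t [-472.96393903 -424.46017328]
((435.6630554199219, -448.75238037109375), (31.004079818725586, 50.48671340942383), 1.6750699281692505)
```

The readings changed between pictures, so the block was still rocking. I'll back off slightly, let it settle and re-measure.

```bash
python3 -m handwheel '[{"jaw":203,"tx":0.5,"ty":0,"tz":0,"twist":0},{"jaw":203,"tx":1,"ty":0,"tz":0,"twist":0},{"jaw":203,"tx":1,"ty":0,"tz":0,"twist":0},{"jaw":203,"tx":1,"ty":0,"tz":1.4,"twist":0},{"jaw":203,"tx":1,"ty":0,"tz":1.4,"twist":0},{"jaw":203,"tx":1,"ty":0,"tz":1.4,"twist":0}]'
cat >> h.py <<'E'
def prof(c,k,b):
    from rig import state,optics
    n=np.array([.870,.492,0]);a=np.array([-.492,.870,0]);nm=c+k
    p,d=optics.snapshot(c);np.savez(nm+".npz",p=p,d=d,**{q:np.array(v) for q,v in optics.calibration(c).items()})
    T,X,r=fit(nm,*b,zt=12,zm=58)
    s=T@n;t=T@a;m=abs(t+449)<18
    print(nm,state()['time'],state()['ee_pos']@n,'t',np.percentile(t[T[:,2]>46],[2,98]))
    print([(lo+2,float(np.median(T[m&(s>=lo)&(s<lo+4),2]).round(1))) for lo in range(384,500,4) if (m&(s>=lo)&(s<lo+4)).sum()>3])
E
python3 - <<'E'
from h import *
prof("scene","5",(155,215,195,252));prof("top","5",(325,372,175,232));prof("top","6",(325,372,175,232))
E
```

```text
time: 5.35
ee_pos: [553.1, -201.0, 11.3]
eef_rot: [0.797, -3.038, -0.001]
force: [-0.0, -0.1, 0.7]
finger_gap: 17.8
gripper_force: 0.0
scene5 5.4 382.42178669102447 t [-475.64958773 -426.27920744]
[(386, 27.6), (390, 25.2), (394, 28.5), (414, 29.7), (418, 31.3), (426, 48.7), (430, 48.8), (434, 49.1), (438, 49.2), (442, 49.6), (446, 49.0), (450, 49.0), (454, 47.1), (458, 41.1), (462, 33.5), (466, 28.1)]
top5 5.45 382.5060222627859 t [-472.74497361 -424.35371828]
[(414, 28.9), (418, 30.0), (422, 31.7), (426, 48.4), (430, 49.3), (434, 48.9), (438, 48.9), (442, 48.8), (446, 49.0), (450, 48.9), (454, 46.6), (458, 39.6), (462, 32.8), (466, 27.0)]
top6 5.5 382.52667181759006 t [-472.96390016 -424.23154773]
[(414, 29.3), (418, 29.8), (422, 31.8), (426, 48.2), (430, 49.2), (434, 49.0), (438, 49.0), (442, 49.0), (446, 48.9), (450, 49.2), (454, 46.7), (458, 39.9), (462, 32.3), (466, 26.6)]
```

```bash
python3 -m handwheel '[{"jaw":203,"tx":-1.5,"ty":0,"tz":0.2,"twist":0},{"jaw":203,"tx":-1.9,"ty":0,"tz":0.2,"twist":0},{"jaw":203,"tx":-2.1,"ty":0,"tz":0.2,"twist":0},{"jaw":203,"tx":-2.25,"ty":0,"tz":0,"twist":0},{"jaw":203,"tx":-2.35,"ty":0,"tz":-0.2,"twist":0},{"jaw":203,"tx":-2.5,"ty":0,"tz":-0.4,"twist":0},{"jaw":203,"tx":-2.65,"ty":0,"tz":-0.6,"twist":0},{"jaw":203,"tx":-2.8,"ty":0,"tz":-0.75,"twist":0},{"jaw":203,"tx":-2.95,"ty":0,"tz":-0.9,"twist":0},{"jaw":203,"tx":-3.1,"ty":0,"tz":-1.05,"twist":0},{"jaw":203,"tx":-3.25,"ty":0,"tz":-1.2,"twist":0},{"jaw":203,"tx":-3.4,"ty":0,"tz":-1.3,"twist":0}]'
python3 - <<'E'
from h import *
prof("top","7",(325,372,165,232))
E
```

```text
time: 7.0
ee_pos: [583.1, -184.5, 24.8]
eef_rot: [-0.797, 3.039, -0.0]
force: [-0.1, -0.4, 0.3]
finger_gap: 17.7
gripper_force: 0.1
top7 7.05 416.79803924672086 t [-472.40797569 -423.583057  ]
[(442, 43.7), (446, 53.9), (450, 55.0), (454, 53.4), (458, 51.4), (462, 49.8), (466, 48.1), (470, 46.4), (474, 37.1)]
```

```bash
python3 -m handwheel '[{"jaw":203,"tx":-0.15,"ty":0,"tz":-0.1,"twist":0},{"jaw":203,"tx":-0.3,"ty":0,"tz":-0.25,"twist":0},{"jaw":203,"tx":-0.45,"ty":0,"tz":-0.35,"twist":0},{"jaw":203,"tx":-0.55,"ty":0,"tz":-0.45,"twist":0},{"jaw":203,"tx":-0.55,"ty":0,"tz":-0.45,"twist":0},{"jaw":203,"tx":-0.55,"ty":0,"tz":-0.45,"twist":0}]'
python3 - <<'E'
from h import *
prof("top","8",(325,372,165,232))
E
```

```text
time: 7.8
ee_pos: [587.6, -181.8, 29.2]
eef_rot: [0.797, -3.039, 0.0]
force: [-0.2, -0.2, -0.1]
finger_gap: 18.1
gripper_force: 0.0
top8 7.85 421.75079353133697 t [-472.37910754 -424.0131197 ]
[(450, 42.8), (454, 46.1), (458, 49.9), (462, 48.4), (466, 44.1), (470, 43.5), (474, 43.5), (478, 48.6), (482, 48.5), (486, 42.8), (490, 35.0), (494, 28.7)]
```

The groove (z≈43 between rims at 49) is now on top. Retreat and verify.

```bash
python3 -m handwheel '[{"jaw":203,"tx":1,"ty":0,"tz":0,"twist":0},{"jaw":203,"tx":2.5,"ty":0,"tz":0,"twist":0},{"jaw":203,"tx":3,"ty":0,"tz":0,"twist":0},{"jaw":203,"tx":3,"ty":0,"tz":0,"twist":0},{"jaw":203,"tx":3,"ty":0,"tz":-5,"twist":0},{"jaw":203,"tx":3,"ty":0,"tz":-10,"twist":0},{"jaw":203,"tx":6,"ty":0,"tz":-14,"twist":0},{"jaw":203,"tx":6,"ty":0,"tz":-14,"twist":0},{"jaw":203,"tx":6,"ty":0,"tz":-14,"twist":0},{"jaw":203,"tx":6,"ty":0,"tz":-14,"twist":0}]'
python3 - <<'E'
from h import *
prof("top","9",(325,372,165,232))
prof("scene","9",(160,225,195,252))
from rig import optics
z=load("scene9");y=load("top9")
cv2.imwrite("pics/end.png",np.hstack([cv2.resize(z['p'][130:260,110:270],None,fx=2.4,fy=2.4),cv2.resize(y['p'][150:280,240:400],None,fx=2.4,fy=2.4)]))
E
```

```text
time: 9.1
ee_pos: [535.0, -210.5, 167.6]
eef_rot: [0.797, -3.037, -0.003]
force: [0.5, 0.1, 0.9]
finger_gap: 17.8
gripper_force: 0.0
top9 9.15 361.8984821528912 t [-472.39263755 -423.95777907]
[(442, 28.7), (446, 35.4), (450, 41.9), (454, 48.4), (458, 49.0), (462, 43.4), (466, 43.3), (470, 43.3), (474, 44.2), (478, 48.9), (482, 46.2), (486, 39.9), (490, 32.2), (494, 27.9)]
scene9 9.2 361.8925695285698 t [-475.09396964 -426.48462718]
[(442, 28.6), (446, 34.5), (450, 41.8), (454, 48.8), (458, 49.2), (462, 45.1), (466, 43.5), (470, 43.3), (474, 44.5), (478, 49.6), (482, 47.3), (486, 41.1), (490, 35.0), (494, 28.4)]
```

View pics/end.png

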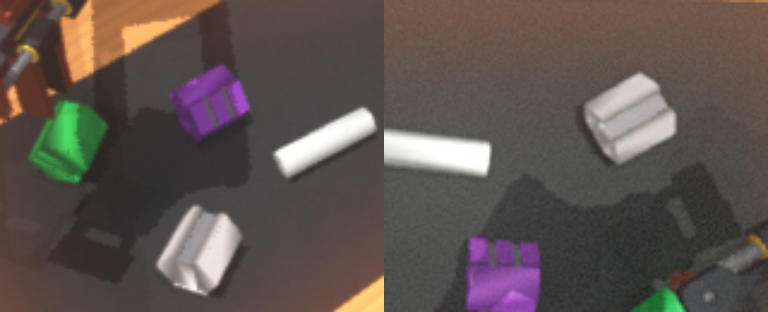

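The picture shows the groove flat on top of the block ((200,245) left, (630,118) right). The bar and the coloured blocks are where they were, and the gripper is clear.

```bash
python3 -c "
from rig import r
print(r.close_job())"
```

```text
the job is handed in; nothing more can be done
None
```

The block was rolled over two flats on the mat, now lies flat with its grooved face on top and the gripper clear, and the job was handed in at about 9 s without the arm going near the slim bar or the cube.

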